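Load the file tray and hold it up

TASK

Lay the loose file flat in the empty lane of the tool tray, parallel to the file already there and with its handle at the same end, setting it down rather than dropping it. Then lift the tray by the middle of its handle, with both files in it, at least 10 cm clear of the bench, and finish while holding it there, level and still. Leave the other things on the bench where they are.

Things in the scene. Friction and masses are not known exactly. Their poses are not given: they have to be found in the camera images.
- tray: Open aluminium tool tray on the bench, outside 280 (x) x 210 (y) x 22 mm high, walls and floor 3 mm thick, about 0.5 kg empty. A straight carrying handle along x over its middle parts it into two lanes, each 94 mm wide and 274 mm long inside, centred at y = +55 and -55 mm. Origin: centre of the underside; x along the tray, away from the robot, y left, z up. Turned up to 20 degrees either way.
- tray_grip (a point): Centre of the tray's handle bar, 46 mm above the tray's underside. The steel bar is 110 mm long (along the tray's x), 16 mm wide (y), its faces 37 and 55 mm above the underside, with a 12 x 16 mm post under each end.
- loose_file: Flat file 220 mm long, about 120 g: wooden handle (100 x 24 x 18 mm high, x = -110 to -10 mm), steel blade (16 mm wide, 6 high, x = -10 to 110), flat underside. Origin: mid-length (about the balance point), on the underside; x from handle to tip, z up. It starts on the bench left of the tray, handle roughly to the right, tip to the left.
- loose_file_grip (a point): On the loose file's handle, 22 mm behind its origin towards the handle end, 9 mm above its underside: a good place to take it across its 24 mm width.
- loose_file_tip (a point): Blade tip of the loose file, 110 mm ahead of its origin, 3 mm above its underside.
- stored_file: Flat file 220 mm long, about 120 g: wooden handle (100 x 24 x 18 mm high, x = -110 to -10 mm), steel blade (16 mm wide, 6 high, x = -10 to 110), flat underside. Origin: mid-length (about the balance point), on the underside; x from handle to tip, z up. It lies loose in the right-hand lane of the tray, lengthwise, handle at the end nearer the robot, tip away from it.
- stored_file_tip (a point): Blade tip of the stored file.
- spanner: Plain steel spanner 190 mm long, 30 mm at its wider (open) end, 8 mm thick, lying flat near the loose file (the two may change places). No wooden handle. Bystander.
- hoop: Plain steel ring, 90 mm across, 10 mm high, lying flat. Bystander.
- hex_key: L-shaped steel hex key, 140 mm by 35 mm, 8 mm thick, lying flat. Bystander.
- pliers: Pliers with orange grips, 170 mm long, lying flat. Bystander.
Mind the look-alikes: they are no part of the job. What is shaped like the stored_file but yellow is not meant.

How it is judged (in metres and radians):
On the way:
1. the loose file lies released and at rest in the tray's empty lane, lengthwise, handle at the same end as the stored file's, the tray still standing on the bench (y of loose_file in the frame of tray between 0.018 and 0.095 m and x of loose_file in the frame of tray between -0.035 and 0.035 m and z of loose_file in the frame of tray between -0.003 and 0.012 m and angle between the z axis of each of loose_file, stored_file and the z axis of tray, either way round below 0.08 rad and angle between the x axis of each of loose_file, stored_file and the x axis of tray, either way round below 0.2 rad and x of each of loose_file_tip, stored_file_tip in the frame of tray above 0.05 m and y of stored_file in the frame of tray between -0.095 and -0.018 m and x of stored_file in the frame of tray between -0.035 and 0.035 m and z of stored_file in the frame of tray between -0.003 and 0.012 m and contact force between the fingers and loose_file below 0.1 N and linear speed of loose_file below 0.03 m/s and height (world z) of tray below 0.006 m and angle between tray's own z axis and vertical below 0.03 rad), for 0.2 s.
At the end, for the whole second after the job is handed in: Tray held within 45 mm of its handle's middle, underside over 90 mm up, tilt under 0.12 rad, under 0.03 m/s and 0.15 rad/s, nothing else carrying it. Each file flat on the floor of its own lane, central within 35 mm lengthwise, within 0.2 rad of the tray's length, tips away from the robot (y of loose_file in the frame of tray between 0.018 and 0.095 m and x of loose_file in the frame of tray between -0.035 and 0.035 m and z of loose_file in the frame of tray between -0.003 and 0.012 m and angle between the z axis of each of loose_file, stored_file and the z axis of tray, either way round below 0.08 rad and angle between the x axis of each of loose_file, stored_file and the x axis of tray, either way round below 0.2 rad and x of each of loose_file_tip, stored_file_tip in the frame of tray above 0.05 m and y of stored_file in the frame of tray between -0.095 and -0.018 m and x of stored_file in the frame of tray between -0.035 and 0.035 m and z of stored_file in the frame of tray between -0.003 and 0.012 m and height (world z) of tray above 0.09 m and angle between tray's own z axis and vertical below 0.12 rad and linear speed of tray below 0.03 m/s and angular speed of tray below 0.15 rad/s and contact force between the fingers and tray above 2 N and distance between the grasp point and tray_grip below 0.045 m and contact force between the fingers and loose_file below 0.1 N and contact force between the fingers and stored_file below 0.1 N); the arm keeps its last pose, push and grip.
It fails at once if the loose file is dropped: it moves faster than 0.7 m/s while not in the fingers (linear speed of loose_file above 0.7 m/s and contact force between the fingers and loose_file below 0.05 N).
It fails at once if the tray is tipped by more than 0.35 rad (angle between tray's own z axis and vertical above 0.35 rad).
It fails at once if a bystander is moved by more than 30 mm (distance of any of spanner, hoop, hex_key, pliers from where it was at the start of the episode above 0.03 m).
It also fails if it takes over 48 s, if anything falls off the work surface, if the arm or the gripper's body presses on something with over 40 N, if the wrist force passes 120 N, or if a joint passes its speed limit or range.

ROBOT

A 6-joint arm with a two-finger parallel gripper is mounted at the origin on the work surface. World frame = base frame: x ahead of the robot, y to its left, z up, the work surface at z = 0. Lengths are in m, angles in degrees, forces in N, time in s.
With the tool pointing down it reaches from about 0.4 to 0.825 m from the base axis. Payload 7 kg.
Tool frame: the origin (TCP) lies on the centre line of the jaws, within the pads' length; the fingertips stand 19 mm ahead of it and the grasp point (between the pads) is the TCP; z points along the fingers, y is the line along which they close (so a half turn about z gives the same grasp; the last joint's range is limited). The gripper opens to 88 mm and grips with 3 to 60 N. Pads are 19 mm wide; open, the fingers measure 130 mm over their backs; the gripper's body (78 mm by 193 mm) begins 47 mm behind the grasp point.
Start: joints at [87.84, 20.546, 0.682, 0, -70.136, -16.507], TCP at [0.216, 0.639, 0.206] pointing down, gripper open.
Joint ranges: [-176.03, 176.03], [-82.01, 121.73], [-58.28, 71.71], [-173.87, 95.51], [-174.79, -0.11], [-173.66, 173.66]. Speed limits (degrees/s): [136.94, 136.94, 172.46, 180, 180, 180].

INTERFACE

Orientations are given as [roll, pitch, yaw] about the fixed x, y, z axes, in that order (R = Rz(yaw) Ry(pitch) Rx(roll)).
In Python, from plant import get_state, capture, close_job gives the robot as it stands.
- The arm moves only by the tool apply_moves, never from a script. Its argument "targets" is a list of rows, each a list of 7 numbers: the opening, from 0 (shut) to 1 (fully open), then the shift along the tool's x, y, z normalised to -1 to 1, where 1 is 1000 mm, then the turn, a rotation vector about the tool's x, y, z normalised to -1 to 1, where 1 is 90 degrees. In form: [[claw, tx, ty, tz, ax, ay, az], ...]. A call has 1 to 20 rows; each row shifts and turns the commanded pose from where the row before left it, along the tool's axes as they then stand; what a row does not reach is not made up. A row lasts 1/12 s, in which the tool goes at most 41.7 mm and 7.16 degrees, less where a joint would pass 70% of its speed; a pose out of reach is approached as far as the arm can. A call with a number of a shift or a turn outside -1 to 1 is refused whole. A call with a gripper value outside its range is refused whole. The fingers move at their own pace and stop on an object; "newtons" is the grip in N (left out, the last holds). Time passes only in rows, so rows that do not move let the fingers close. It gives the time, the measured TCP pose, the force, the opening and the grip force at its end, in the units of the state.
- get_state(): the state, without advancing time (a new reading comes with each control period).
- capture(name): name is "scene" or "top" or "wrist"; returns a dict with "frame" (420x560x3 uint8, red, green, blue), "range_z" (420x560 float32, m along the optical axis (not along the pixel's ray), 0 where there is no reading), "camera_matrix" (3x3 intrinsics, pixels), "k1" (the pictures are not rectified: a ray, as slopes to the right and down, at radius r is drawn at 1 + k1 r^2 times it, then the intrinsics apply), "T" (4x4, takes a point from camera to world coordinates). Camera axes: x right, y down, z forward; pixel columns grow to the right and rows downward; lengths in m; the calibration is good to about 2 mm. A picture is of the moment at which its call begins.
- close_job(): hands the job in; it is judged then, once.
The state is a dict: "time_s": time; "joints": joint angles; "qd": joint speeds; "joint_torque": joint torques, N m; "tcp_pos": TCP position; "eef_rot": TCP orientation; "contact_force": force on the tool from outside, world axes, zero at the start; "moment": the same for the moment, N m; "gripper_width": finger opening in m; "gripper_force": force on a finger pad.
Only numpy, scipy, OpenCV 4.12 (cv2) and the standard library are available. Lean on these libraries where they do the work, as an engineer would, in place of code of your own. Each camera call takes 0.05 s, during which the arm holds its last target. There are 200 camera calls.

## Working session

There is one attempt and no reset: what is moved stays moved. The work goes in short steps, Python scripts to look and compute and a tool call to move; the robot and the scene stay as the last step left them, time stands still between calls to the robot, and variables do not carry over. Pictures are saved under pics/ and viewed, at most 10 in all, crops included, and the job is handed in when it is done.

Besides the shell and the picture viewer there is one more tool, called after ">>>" as name([rows], argument=value, ...), one row to a line, values as JSON. apply_moves: Moves the arm, as the interface text tells. Scaled input: -1 to 1 covers 1000 mm each way for a shift and 90 degrees each way for a turn. Its arguments: {"type":"object","properties":{"targets":{"type":"array","items":{"type":"array","items":{"type":"number"}}},"newtons":{"type":"number"}},"required":["targets"]}

```bash
mkdir -p pics; cat > h.py <<'E'
import numpy as np, cv2
from plant import get_state, capture
def world(c,u,v,z=None):
    """pixel -> world using depth (z None) or plane height z"""
    K=np.array(c["camera_matrix"]);T=np.array(c["T"])
    p=np.array([(u-K[0,2])/K[0,0],(v-K[1,2])/K[1,1]]);s=p.copy()
    for _ in range(20): s=p/(1+c["k1"]*(s@s))
    d=np.array([s[0],s[1],1.])
    if z is None:
        return T[:3,:3]@(d*c["range_z"][int(round(v)),int(round(u))])+T[:3,3]
    w=T[:3,:3]@d; return T[:3,3]+w*(z-T[2,3])/w[2]
def save(c,n): cv2.imwrite("pics/"+n,cv2.cvtColor(c["frame"],cv2.COLOR_RGB2BGR))
E
python3 - <<'E'
from h import *
import pickle
print(get_state())
for n in("top","scene"):
    c=capture(n);pickle.dump(c,open(n+".pkl","wb"))
    im=cv2.resize(c["frame"],(800,600),interpolation=cv2.INTER_CUBIC)
    cv2.imwrite(f"pics/{n}0.png",im[:,:,::-1]);print(np.round(c["T"],3),c["k1"])
E
```

```text
{'time_s': 0.0, 'joints': array([ 8.78412033e+01,  2.05908200e+01,  6.32953998e-01, -1.95797172e-02,
       -7.01377494e+01, -1.65067888e+01]), 'qd': array([ 0.03154984, -0.01767262,  0.08179665, -0.04493804, -0.03353617,
       -0.01734242]), 'joint_torque': array([ 4.12254713e-04, -5.82725966e+01,  2.93059534e+01,  6.99706256e+00,
        6.86616695e-03, -1.69444907e-04]), 'tcp_pos': array([0.21589446, 0.63896867, 0.20482516]), 'eef_rot': array([ 1.79903095e+02, -9.52205621e-03, -1.86722452e+01]), 'contact_force': array([0.13846947, 0.30998357, 0.38210297]), 'moment': array([-0.01574958,  0.01193407,  0.01286581]), 'gripper_force': 0.0, 'gripper_width': 0.08745861511994274}
[[-0.014 -0.981  0.192  0.158]
 [-1.     0.014  0.003  0.098]
 [-0.005 -0.192 -0.981  1.744]
 [ 0.     0.     0.     1.   ]] -0.17269764361029813
[[-0.559  0.623 -0.547  1.094]
 [ 0.829  0.41  -0.381  0.529]
 [-0.013 -0.666 -0.746  0.923]
 [ 0.     0.     0.     1.   ]] 0.001565365520823985
```

View pics/top0.png

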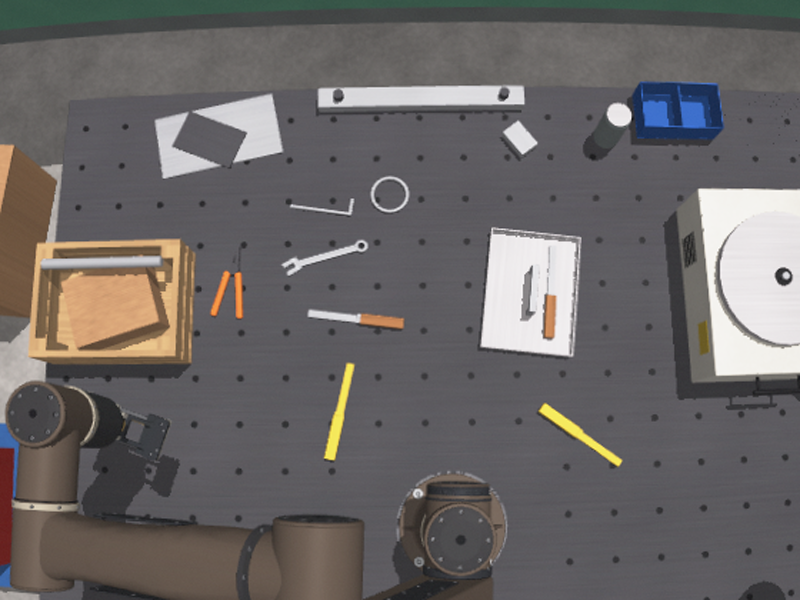

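View pics/scene0.png

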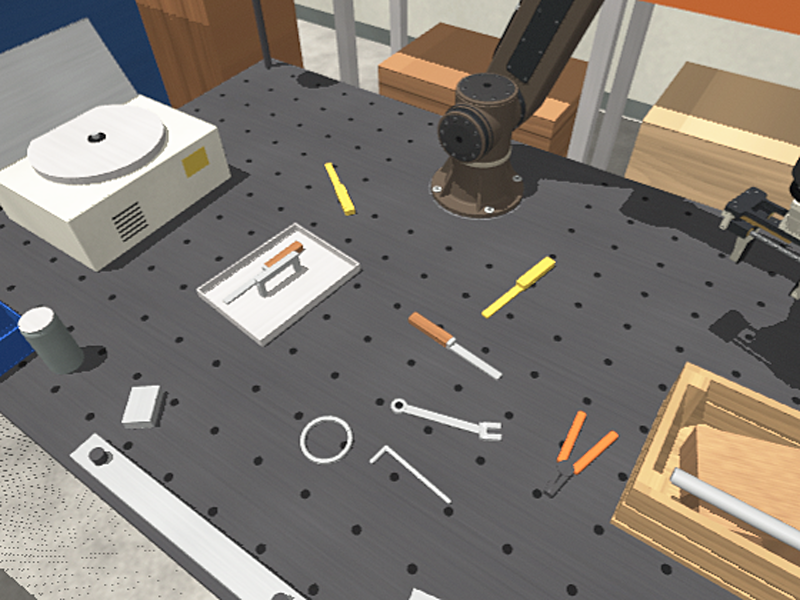

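The top view shows the loose file from its tip at (308,314) to its handle end at (404,323). The tray corners are about (491,228), (581,236), (574,356) and (481,347), with the handle bar near (531,292). In the scene view, the file runs from its handle end at (412,316) to its tip at (499,375).

```bash
python3 - <<'E'
from h import *
import pickle
c=pickle.load(open("top.pkl","rb"));s=pickle.load(open("scene.pkl","rb"))
def W(c,U,V,z=None): return np.round(world(c,(U+.5)*.7-.5,(V+.5)*.7-.5,z),4)
print("tip",W(c,308.5,314,.006),W(c,308.5,314)," hend",W(c,404,323,.018),"joint",W(c,360,319.5,.012))
print("scene hend",W(s,411,317,.018),"tip",W(s,499,375,.006))
for p in[(491,228),(581,236),(574,356),(481,347)]: print("cor",p,W(c,*p,.022))
for p in[(198,292),(296,224),(360,266),(263,343)]: print("scor",p,W(s,*p,.022))
# segmentation
def pts(c,mask):
    v,u=np.nonzero(mask); return np.array([world(c,a,b) for a,b in zip(u,v)])
f=c["frame"].astype(int);hsv=cv2.cvtColor(c["frame"],cv2.COLOR_RGB2HSV)
box=np.zeros(f.shape[:2],bool);box[210:236,210:290]=1
m=box&((f.max(2)>110))
P=pts(c,m);P0=np.array([world(c,a,b,.012) for b,a in np.argwhere(m)])
r=cv2.minAreaRect(P0[:,:2].astype(np.float32)*1000);print("file rect",r,np.median(P[:,2]))
box=np.zeros(f.shape[:2],bool);box[155:255,330:412]=1
v,u=np.nonzero(box);P=np.array([world(c,a,b) for a,b in zip(u,v)])
t=P[(P[:,2]>.035)&(P[:,2]<.07)];print("bar",len(t),t.mean(0),cv2.minAreaRect(t[:,:2].astype(np.float32)*1000))
hs=hsv[box];
q=P[(hs[:,2]>140)];print("tray",cv2.minAreaRect(q[:,:2].astype(np.float32)*1000))
o=(hs[:,1]>120)&(hs[:,2]>100);print("stored handle",cv2.minAreaRect(P[o][:,:2].astype(np.float32)*1000),P[o].mean(0))
E
```

```text
tip [0.4798 0.3157 0.006 ] [ 0.4824  0.3175 -0.0083]  hend [0.4537 0.0969 0.018 ] joint [0.4642 0.1971 0.012 ]
scene hend [0.4617 0.107  0.018 ] tip [0.481  0.3182 0.006 ]
cor (491, 228) [ 0.6738 -0.1085  0.022 ]
cor (581, 236) [ 0.6525 -0.3193  0.022 ]
cor (574, 356) [ 0.3713 -0.2864  0.022 ]
cor (481, 347) [ 0.3956 -0.0756  0.022 ]
scor (198, 292) [ 0.6537 -0.3032  0.022 ]
scor (296, 224) [ 0.3754 -0.2734  0.022 ]
scor (360, 266) [ 0.4046 -0.0642  0.022 ]
scor (263, 343) [ 0.678  -0.0951  0.022 ]
file rect ((470.25408935546875, 207.88922119140625), (222.2555694580078, 26.013168334960938), 82.35307312011719) 0.010674462164969256
bar 195 [ 0.52141212 -0.19544343  0.05384252] ((522.7542114257812, -211.88027954101562), (110.23715209960938, 61.95649337768555), 0.9890788793563843)
tray ((392.6859436035156, -145.7630615234375), (276.91571044921875, 616.3406372070312), 68.12262725830078)
stored handle ((315.64263916015625, -95.52178955078125), (67.41570281982422, 493.5526123046875), 46.95527267456055) [ 0.46273845 -0.23282213  0.0303427 ]
```

>>> apply_moves([
  [1,0.0254,0.0232,-0.003,0,0,0],
  [1,0.0254,0.0232,-0.003,0,0,0],
  [1,0.0254,0.0232,-0.003,0,0,0],
  [1,0.0254,0.0232,-0.003,0,0,0],
  [1,0.0254,0.0232,-0.003,0,0,0],
  [1,0.0254,0.0232,-0.003,0,0,0],
  [1,0.0254,0.0232,-0.003,0,0,0],
  [1,0.0254,0.0232,-0.003,0,0,0],
  [1,0.0254,0.0232,-0.003,0,0,0],
  [1,0.0254,0.0232,-0.003,0,0,0],
  [1,0.0254,0.0232,-0.003,0,0,0],
  [1,0.0254,0.0232,-0.003,0,0,0],
  [1,0.0254,0.0232,-0.003,0,0,0],
  [1,0.0254,0.0232,-0.003,0,0,0],
  [1,0.0254,0.0232,-0.003,0,0,0],
])

```text
time_s: 1.35
tcp_pos: [0.4659, 0.1862, 0.2509]
eef_rot: [-180.0, 0.0, -18.7]
contact_force: [0.3, 0.7, 0.3]
gripper_width: 0.0877
gripper_force: 0.0
```

>>> apply_moves([
  [1,0,0,0,0,0,0.0725],
  [1,0,0,0,0,0,0.0725],
  [1,0,0,0,0,0,0.0725],
  [1,0,0,0,0,0,0.0725],
  [1,0,0,0,0,0,0.0725],
  [1,0,0,0,0,0,0.0725],
  [1,0,0,0,0,0,0.0725],
  [1,0,0,0,0,0,0.0725],
  [1,0,0,0,0,0,0.0725],
  [1,0,0,0,0,0,0.0725],
  [1,0,0,0,0,0,0.0725],
  [1,0,0,0,0,0,0.0725],
  [1,0,0,0,0,0,0],
  [1,0,0,0,0,0,0],
])

```text
time_s: 2.52
tcp_pos: [0.4655, 0.1877, 0.2505]
eef_rot: [180.0, -0.0, -96.8]
contact_force: [0.8, 0.3, 0.0]
gripper_width: 0.088
gripper_force: 0.0
```

```bash
python3 - <<'E'
from h import *
import pickle
s=get_state();print(s["time_s"],s["tcp_pos"],s["eef_rot"],s["joints"])
c=capture("wrist");pickle.dump(c,open("w1.pkl","wb"));save(c,"w1.png");print(np.round(c["T"],3),c["k1"])
E
```

```text
2.5167 [0.46546306 0.18773646 0.2505109 ] [ 1.79977196e+02 -1.47392697e-02 -9.67666095e+01] [ 4.44254116e+01  2.43106636e+00 -1.65094364e+01 -9.01983350e-03
 -7.10852747e+01 -5.11890982e+01]
[[-0.993  0.113  0.036  0.456]
 [ 0.119  0.944  0.308  0.104]
 [ 0.001  0.31  -0.951  0.428]
 [ 0.     0.     0.     1.   ]] -0.05623092511590426
```

View pics/w1.png

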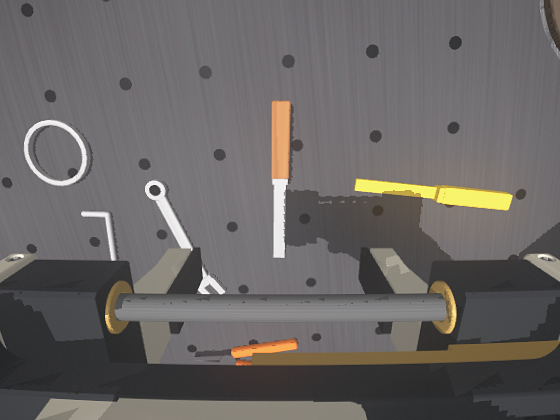

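The wrist view shows the loose file from its handle end at (281.5,101), through the handle/blade joint at (281,180), to its tip at (279.5,257). The spanner's nearest end is at (210,285).

```bash
python3 - <<'E'
from h import *
import pickle
c=pickle.load(open("w1.pkl","rb"))
a=world(c,281.5,100.8,.018);j=world(c,281,180,.018);t=world(c,279.5,257,.006)
print(a,j,t,world(c,281.5,140),world(c,279.5,220))
f=c["frame"].astype(int);m=(f[:,:,0]>150)&(f[:,:,2]<110)&(f[:,:,1]<140);m[:95]=0;m[185:]=0;m[:,:260]=0;m[:,300:]=0
P=np.array([world(c,u,v,.016) for v,u in np.argwhere(m)]);print(cv2.minAreaRect(P[:,:2].astype(np.float32)*1000))
d=(t-a)[:2];L=np.linalg.norm(d);d/=L;print("len",L,"yaw",np.degrees(np.arctan2(d[1],d[0])),"grip",a[:2]+.088*d, j[:2]-.012*d)
E
```

```text
[0.45383606 0.10139653 0.018     ] [0.46622478 0.20029117 0.018     ] [0.48237878 0.31779265 0.006     ] [0.45944661 0.14869321 0.01819124] [0.47552458 0.26088199 0.00427458]
((461.05108642578125, 148.49554443359375), (97.11434936523438, 23.513324737548828), 82.69770812988281)
len 0.21827039600577303 yaw 82.48604111216743 grip [0.46534362 0.18864088] [0.46465557 0.18839422]
```

>>> apply_moves([
  [1,-0.001,0,0.03,0,0,0.006],
  [1,0,0,0.035,0,0,0],
  [1,0,0,0.035,0,0,0],
  [1,0,0,0.035,0,0,0],
  [1,0,0,0.035,0,0,0],
  [1,0,0,0.03,0,0,0],
  [1,0,0,0.0185,0,0,0],
  [1,0,0,0.01,0,0,0],
  [1,0,0,0,0,0,0],
  [0,0,0,0,0,0,0],
  [0,0,0,0,0,0,0],
  [0,0,0,0,0,0,0],
  [0,0,0,0,0,0,0],
  [0,0,0,0,0,0,0],
  [0,0,0,0,0,0,0],
  [0,0,0,0,0,0,0],
  [0,0,0,0,0,0,0],
], newtons=25)

```text
time_s: 3.98
tcp_pos: [0.4658, 0.1889, 0.0225]
eef_rot: [-180.0, 0.0, -97.5]
contact_force: [0.9, 0.9, 0.1]
gripper_width: 0.0397
gripper_force: 0.0
```

>>> apply_moves([
  [0,0,0,0,0,0,0],
  [0,0,0,0,0,0,0],
  [0,0,0,0,0,0,0],
  [0,0,0,0,0,0,0],
  [0,0,0,0,0,0,0],
  [0,0,0,0,0,0,0],
])

```text
time_s: 4.48
tcp_pos: [0.4657, 0.1888, 0.0222]
eef_rot: [180.0, -0.0, -97.5]
contact_force: [-0.3, -0.5, 0.5]
gripper_width: 0.0022
gripper_force: 0.0
```

>>> apply_moves([
  [0,0,0,-0.01,0,0,0],
  [0,0,0,-0.02,0,0,0],
  [0,0,0,-0.03,0,0,0],
  [0,0,0,-0.03,0,0,0],
  [0,0,0,-0.03,0,0,0],
  [0,0,0,-0.03,0,0,0],
  [0,0,0,-0.02,0,0,0],
  [0,0,0,-0.01,0,0,0],
  [0,0,0,0,0,0,0],
])

```text
time_s: 5.23
tcp_pos: [0.4668, 0.1895, 0.2053]
eef_rot: [-179.8, 0.2, -97.5]
contact_force: [0.4, 0.6, -0.3]
gripper_width: 0.0003
gripper_force: 0.0
```

The gripper closed on nothing, so I'll look again.

```bash
python3 - <<'E'
from h import *
import pickle
s=get_state();print(s["time_s"],s["tcp_pos"],s["eef_rot"],s["joints"])
c=capture("wrist");pickle.dump(c,open("w2.pkl","wb"))
t=capture("top");pickle.dump(t,open("t2.pkl","wb"))
a=c["frame"];b=t["frame"][120:330,120:400]
im=np.hstack([cv2.resize(a,(400,300)),cv2.resize(b,(400,300))]);cv2.imwrite("pics/c2.png",im[:,:,::-1])
E
```

```text
5.2333 [0.46678744 0.18954281 0.20530727] [-179.80043421    0.20485276  -97.49170747] [ 4.45039910e+01  4.10532389e+00 -2.07436302e+01  3.43738425e-02
 -6.48667568e+01 -5.20105775e+01]
```

View pics/c2.png

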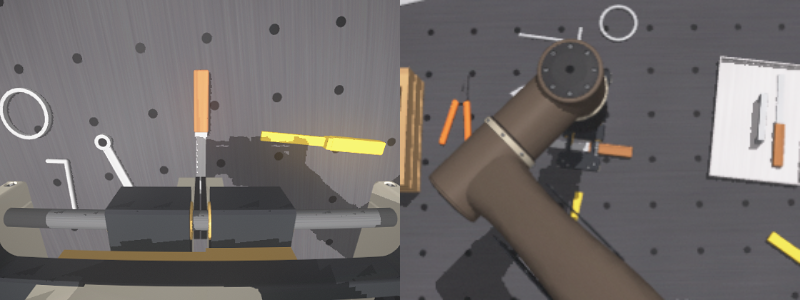

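The file hasn't moved. The wrist half shows its handle at about (201,70)-(201,133), with the closed fingers near (200,185). I'll check where the fingertips really are in depth.

```bash
python3 - <<'E'
from h import *
import pickle
c=pickle.load(open("w2.pkl","rb"));T=np.array(c["T"])
print(np.round(T,3))
for v in range(170,330,10):
    print(v,[ (np.round(world(c,u,v),3).tolist()) for u in (268,281,294)])
t=pickle.load(open("t2.pkl","rb"))
f=t["frame"].astype(int)
# height map near TCP in top
for v in range(205,240,3): print(v,[np.round(world(t,u,v),3).tolist() for u in range(228,282,9)])
E
```

```text
[[-0.991  0.124  0.044  0.456]
 [ 0.132  0.942  0.31   0.105]
 [-0.003  0.313 -0.95   0.383]
 [ 0.     0.     0.     1.   ]]
170 [[0.482, 0.182, -0.001], [0.466, 0.18, 0.017], [0.451, 0.186, -0.002]]
180 [[0.484, 0.194, -0.001], [0.467, 0.192, 0.018], [0.452, 0.199, -0.001]]
190 [[0.486, 0.207, -0.001], [0.469, 0.205, 0.016], [0.454, 0.211, -0.001]]
200 [[0.487, 0.22, -0.001], [0.471, 0.22, 0.006], [0.455, 0.225, -0.004]]
210 [[0.489, 0.234, -0.002], [0.473, 0.233, 0.005], [0.457, 0.237, -0.001]]
220 [[0.491, 0.246, -0.001], [0.474, 0.246, 0.005], [0.458, 0.251, -0.001]]
230 [[0.493, 0.26, -0.001], [0.476, 0.26, 0.005], [0.46, 0.265, -0.002]]
240 [[0.495, 0.274, -0.001], [0.478, 0.274, 0.005], [0.462, 0.279, -0.001]]
250 [[0.472, 0.178, 0.23], [0.48, 0.288, 0.004], [0.459, 0.179, 0.231]]
260 [[0.472, 0.177, 0.242], [0.482, 0.303, 0.004], [0.459, 0.179, 0.242]]
270 [[0.472, 0.182, 0.245], [0.484, 0.318, 0.004], [0.458, 0.153, 0.298]]
280 [[0.471, 0.177, 0.261], [0.486, 0.336, -0.0], [0.458, 0.155, 0.3]]
290 [[0.466, 0.154, 0.305], [0.488, 0.353, -0.002], [0.459, 0.154, 0.307]]
300 [[0
[... 1215 characters left out ...]
 0.276, -0.001], [0.401, 0.218, 0.334], [0.46, 0.218, -0.012], [0.405, 0.172, 0.306], [0.456, 0.158, 0.01], [0.455, 0.128, 0.014]]
229 [[0.449, 0.276, 0.002], [0.394, 0.218, 0.331], [0.393, 0.194, 0.333], [0.393, 0.17, 0.332], [0.448, 0.158, -0.003], [0.445, 0.128, 0.014]]
232 [[0.438, 0.275, 0.008], [0.385, 0.218, 0.332], [0.384, 0.194, 0.336], [0.384, 0.17, 0.334], [0.437, 0.158, 0.002], [0.437, 0.129, 0.003]]
235 [[0.43, 0.276, -0.005], [0.377, 0.218, 0.332], [0.377, 0.194, 0.332], [0.376, 0.17, 0.337], [0.428, 0.158, -0.005], [0.426, 0.129, 0.005]]
238 [[0.421, 0.277, -0.009], [0.418, 0.246, 0.007], [0.369, 0.194, 0.331], [0.368, 0.17, 0.336], [0.416, 0.158, 0.01], [0.417, 0.129, 0.006]]
```

```bash
python3 - <<'E'
from h import *
import pickle
for n in("w1","w2"):
    c=pickle.load(open(n+".pkl","rb"));T=np.array(c["T"])
    P=[];U=[]
    for v in range(150,420,2):
        for u in range(0,560,2):
            if 0<c["range_z"][v,u]<.26: 
                p=world(c,u,v)
                if p[2]>.1: P.append(p);U.append((u,v))
    P=np.array(P);U=np.array(U);i=np.argsort(P[:,2])[:400:25]
    for k in i: print(n,U[k],np.round(P[k],3))
E
```

```text
w1 [200 252] [0.509 0.176 0.269]
w1 [200 266] [0.51  0.183 0.272]
w1 [374 248] [0.415 0.182 0.274]
w1 [198 262] [0.51  0.179 0.275]
w1 [196 254] [0.509 0.174 0.277]
w1 [376 250] [0.415 0.182 0.277]
w1 [196 258] [0.509 0.175 0.279]
w1 [384 252] [0.411 0.183 0.28 ]
w1 [172 254] [0.52  0.17  0.281]
w1 [364 282] [0.423 0.198 0.282]
w1 [366 262] [0.422 0.185 0.283]
w1 [174 256] [0.518 0.17  0.284]
w1 [388 256] [0.411 0.182 0.285]
w1 [366 288] [0.423 0.199 0.286]
w1 [368 274] [0.422 0.19  0.287]
w1 [168 260] [0.52  0.17  0.288]
w2 [278 248] [0.467 0.18  0.225]
w2 [278 252] [0.467 0.179 0.231]
w2 [260 252] [0.476 0.177 0.233]
w2 [284 256] [0.464 0.18  0.235]
w2 [282 258] [0.465 0.18  0.237]
w2 [308 256] [0.452 0.18  0.238]
w2 [294 258] [0.459 0.179 0.24 ]
w2 [296 260] [0.458 0.18  0.242]
w2 [286 264] [0.463 0.18  0.243]
w2 [268 270] [0.472 0.182 0.245]
w2 [284 270] [0.464 0.18  0.249]
w2 [274 278] [0.469 0.18  0.255]
w2 [278 280] [0.467 0.179 0.259]
w2 [290 282] [0.461 0.178 0.263]
w2 [284 290] [0.464 0.179 0.267]
w2 [276 332] [0.47  0.197 0.271]
```

The visible fingertips sit about 19 mm above the reported TCP in both views, when they should be 19 mm below it. The tool's z readout is therefore about 38 mm off, which is why the fingers closed above the file. I'll go lower, carefully, and watch the force.

>>> apply_moves([
  [0.7,0,0,0.02,0,0,0],
  [0.7,0,0,0.03,0,0,0],
  [0.7,0,0,0.03,0,0,0],
  [0.7,0,0,0.02,0,0,0],
  [0.7,0,0,0.02,0,0,0],
  [0.7,0,0,0.02,0,0,0],
  [0.7,0,0,0.02,0,0,0],
  [0.7,0,0,0.01,0,0,0],
  [0.7,0,0,0.01,0,0,0],
  [0.7,0,0,0,0,0,0],
  [0.7,0,0,0,0,0,0],
  [0.7,0,0,0.006,0,0,0],
  [0.7,0,0,0.006,0,0,0],
  [0.7,0,0,0.006,0,0,0],
  [0.7,0,0,0.006,0,0,0],
  [0.7,0,0,0.006,0,0,0],
  [0.7,0,0,0.004,0,0,0],
  [0.7,0,0,0,0,0,0],
])

```text
time_s: 6.83
tcp_pos: [0.4652, 0.1884, -0.0128]
eef_rot: [179.9, -0.1, -97.5]
contact_force: [0.1, -0.3, -0.1]
gripper_width: 0.0616
gripper_force: 0.0
```

```bash
python3 - <<'E'
from h import *
import pickle
s=get_state();print(s["time_s"],s["tcp_pos"],s["eef_rot"],s["contact_force"],s["gripper_width"])
c=capture("wrist");pickle.dump(c,open("w3.pkl","wb"));save(c,"w3.png")
P=[];U=[]
for v in range(150,420,2):
    for u in range(0,560,2):
        if 0<c["range_z"][v,u]<.26: P.append(world(c,u,v));U.append((u,v))
P=np.array(P);i=np.argsort(P[:,2])[:400:40]
for k in i: print(U[k],np.round(P[k],3))
E
```

```text
6.8333 [ 0.46523579  0.18836629 -0.0127587 ] [ 1.79937714e+02 -7.20168348e-02 -9.75123063e+01] [ 0.06484873 -0.30042657 -0.14706722] 0.06162099966355502
(162, 164) [ 0.522  0.127 -0.004]
(168, 230) [ 0.527  0.164 -0.003]
(482, 162) [ 0.35   0.148 -0.003]
(26, 240) [ 0.615  0.159 -0.003]
(514, 210) [ 0.329  0.178 -0.003]
(34, 240) [ 0.609  0.16  -0.003]
(64, 160) [ 0.574  0.117 -0.003]
(466, 230) [ 0.357  0.187 -0.003]
(414, 196) [ 0.388  0.162 -0.003]
(144, 180) [ 0.533  0.134 -0.003]
```

View pics/w3.png

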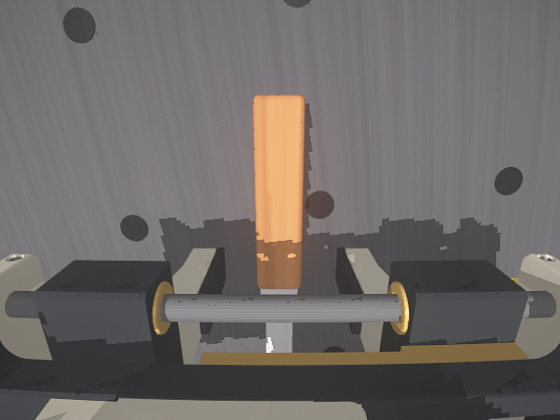

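The wrist view shows the fingers straddling the handle, with their tips at about (210,250) and (350,250) and the handle/blade joint at (279,288). There is no bench contact at reported z = -0.013, which confirms the offset. Closing now.

>>> apply_moves([
  [0,0,0,0.002,0,0,0],
  [0,0,0,0,0,0,0],
  [0,0,0,0,0,0,0],
  [0,0,0,0,0,0,0],
  [0,0,0,0,0,0,0],
  [0,0,0,0,0,0,0],
  [0,0,0,0,0,0,0],
  [0,0,0,0,0,0,0],
  [0,0,0,0,0,0,0],
  [0,0,0,0,0,0,0],
], newtons=25)

```text
time_s: 7.72
tcp_pos: [0.4658, 0.1889, -0.0136]
eef_rot: [-180.0, 0.0, -97.5]
contact_force: [-0.2, -1.6, 3.1]
gripper_width: 0.0236
gripper_force: 25.0
```

>>> apply_moves([
  [0,0,0,-0.01,0,0,0],
  [0,0,0,-0.02,0,0,0],
  [0,0,0,-0.03,0,0,0],
  [0,0,0,-0.03,0,0,0],
  [0,0,0,-0.03,0,0,0],
  [0,0,0,-0.02,0,0,0],
  [0,0,0,-0.01,0,0,0],
  [0,0,0,0,0,0,0],
])

```text
time_s: 8.38
tcp_pos: [0.4667, 0.1896, 0.1382]
eef_rot: [-179.9, 0.2, -97.5]
contact_force: [0.6, -0.5, -1.0]
gripper_width: 0.0236
gripper_force: 25.0
```

>>> apply_moves([
  [0,0,0,-0.01,0,0,0.03],
  [0,0,0,-0.01,0,0,0.06],
  [0,0,0,-0.01,0,0,0.07],
  [0,0,0,-0.01,0,0,0.07],
  [0,0,0,0,0,0,0.07],
  [0,0,0,0,0,0,0.07],
  [0,0,0,0,0,0,0.07],
  [0,0,0,0,0,0,0.07],
  [0,0,0,0,0,0,0.07],
  [0,0,0,0,0,0,0.07],
  [0,0,0,0,0,0,0.07],
  [0,0,0,0,0,0,0.07],
  [0,0,0,0,0,0,0.07],
  [0,0,0,0,0,0,0.07],
  [0,0,0,0,0,0,0.07],
  [0,0,0,0,0,0,0.06],
])

```text
time_s: 9.72
tcp_pos: [0.4647, 0.1882, 0.1738]
eef_rot: [-179.8, -0.1, 166.8]
contact_force: [-0.1, -0.7, -0.5]
gripper_width: 0.0238
gripper_force: 25.0
```

>>> apply_moves([
  [0,-0.003,-0.0127,0,0,0,0],
  [0,-0.0057,-0.0224,0,0,0,0],
  [0,-0.0067,-0.0264,0,0,0,0],
  [0,-0.0067,-0.0264,0,0,0,0],
  [0,-0.0067,-0.0264,0,0,0,0],
  [0,-0.0067,-0.0264,0,0,0,0],
  [0,-0.0067,-0.0264,0,0,0,0],
  [0,-0.0067,-0.0264,0,0,0,0],
  [0,-0.0067,-0.0264,0,0,0,0],
  [0,-0.0067,-0.0264,0,0,0,0],
  [0,-0.0067,-0.0264,0,0,0,0],
  [0,-0.0067,-0.0264,0,0,0,0],
  [0,-0.0057,-0.0224,0,0,0,0],
  [0,-0.003,-0.0127,0,0,0,0],
  [0,0,0,0,0,0,0],
])

```text
time_s: 10.97
tcp_pos: [0.4719, -0.1581, 0.1743]
eef_rot: [-180.0, -0.2, 167.1]
contact_force: [1.2, 0.4, -0.5]
gripper_width: 0.0237
gripper_force: 25.0
```

```bash
python3 - <<'E'
from h import *
import pickle
s=get_state();print(s["time_s"],s["tcp_pos"],s["eef_rot"],s["joints"],s["gripper_width"])
c=capture("wrist");pickle.dump(c,open("w4.pkl","wb"))
cv2.imwrite("pics/w4.png",cv2.resize(c["frame"],(800,600),interpolation=cv2.INTER_CUBIC)[:,:,::-1])
E
```

```text
10.9667 [ 0.47186098 -0.15809394  0.17428131] [-179.95408855   -0.18824693  167.05679918] [ 4.13672896e+00  5.25471557e+00 -2.37390447e+01 -1.30120186e-02
 -6.11996692e+01 -1.07073566e+02] 0.023696259164985124
```

View pics/w4.png

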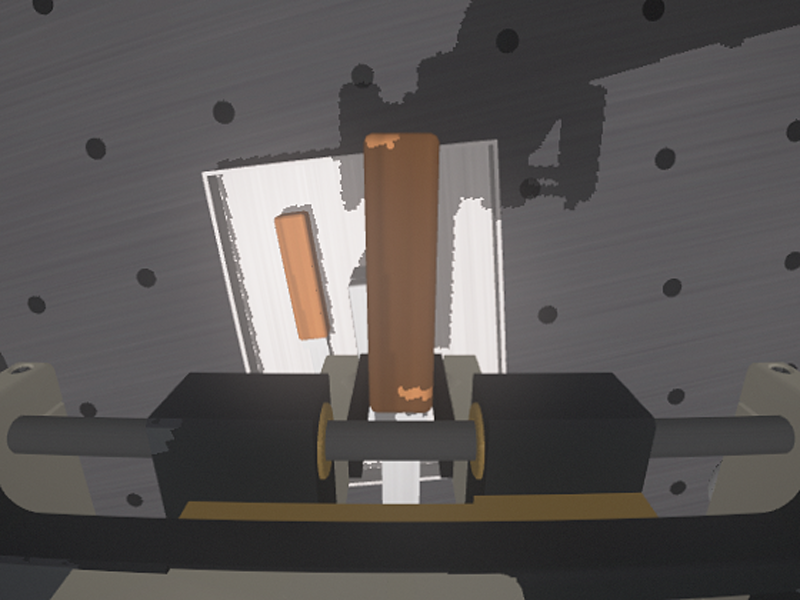

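The wrist view shows the file held straight, from its handle end at (402,135) to the joint at (402,410). The tray's near rim corners are at (205,173) and (497,140), and its side rims reach (248,373) and (505,373). The stored file's handle runs from (292,213) to (313,340).

```bash
python3 - <<'E'
from h import *
import pickle
c=pickle.load(open("w4.pkl","rb"))
def W(U,V,z=None): return world(c,(U+.5)*.7-.5,(V+.5)*.7-.5,z)
A=W(204,173,.022);B=W(498,140,.022);A2=W(246,373,.022);B2=W(505.5,373,.022)
ang=lambda a,b:np.degrees(np.arctan2(*(b-a)[[1,0]]))
print(A,B,np.linalg.norm(B-A),ang(A,A2),ang(B,B2),ang(A,B)-90)
for y in(ang(A,B)-90,(ang(A,A2)+ang(B,B2))/2):
    r=np.radians(y);print("centre",(A+B)[:2]/2+.14*np.array([np.cos(r),np.sin(r)]))
print("stored handle end",W(292,213,.021),"bar end",W(359,285),W(350,286),W(357,300))
h=W(402,137);print("held end",h,[W(402,v) for v in(250,380)],W(370,250),W(434,250))
print("floor",W(270,300),W(470,300),"bench",W(600,300))
E
```

```text
[ 0.37416761 -0.27915107  0.022     ] [ 0.3997208  -0.07274197  0.022     ] 0.2079848156345059 -7.909161732658003 -7.4120719811936455 -7.057239606814093
centre [ 0.52588355 -0.19314704]
centre [ 0.52569472 -0.19460922]
stored handle end [ 0.41603323 -0.22630517  0.021     ] bar end [ 0.47126383 -0.18757208  0.05229014] [ 0.46990517 -0.19333169  0.05476351] [ 0.48106962 -0.19143933  0.05356537]
held end [ 0.38721331 -0.1382546   0.20415757] [array([ 0.42162011, -0.14617299,  0.20539335]), array([ 0.46846603, -0.15694467,  0.20463517])] [ 0.4193975  -0.15647275  0.20468415] [ 0.42421396 -0.13593109  0.2043373 ]
floor [ 0.48095718 -0.26977957  0.00136783] [ 0.51725806 -0.11127561  0.00204579] bench [ 0.54295558 -0.00575602 -0.00179924]
```

>>> apply_moves([
  [0,0,0,0,0,0,-0.065],
  [0,-0.007,0.0053,0,0,0,0],
  [0,-0.007,0.0053,0,0,0,0],
  [0,-0.007,0.0053,0,0,0,0],
  [0,-0.007,0.0053,0,0,0,0],
  [0,-0.0071,0.0053,0,0,0,0],
  [0,0,0,0.01,0,0,0],
  [0,0,0,0.02,0,0,0],
  [0,0,0,0.025,0,0,0],
  [0,0,0,0.025,0,0,0],
  [0,0,0,0.025,0,0,0],
  [0,0,0,0.015,0,0,0],
  [0,0,0,0.01,0,0,0],
  [0,0,0,0,0,0,0],
])

```text
time_s: 12.18
tcp_pos: [0.5097, -0.1337, 0.0437]
eef_rot: [-180.0, -0.2, 172.9]
contact_force: [-0.5, -0.6, -1.5]
gripper_width: 0.0238
gripper_force: 25.0
```

```bash
python3 - <<'E'
from h import *
import pickle
s=get_state();print(s["time_s"],s["tcp_pos"],s["eef_rot"],s["gripper_width"])
c=capture("wrist");pickle.dump(c,open("w5.pkl","wb"))
cv2.imwrite("pics/w5.png",cv2.resize(c["frame"],(800,600),interpolation=cv2.INTER_CUBIC)[:,:,::-1])
E
```

```text
12.1833 [ 0.50969469 -0.1337369   0.04371168] [-179.96226423   -0.24815522  172.91549377] 0.023844796944524908
```

View pics/w5.png

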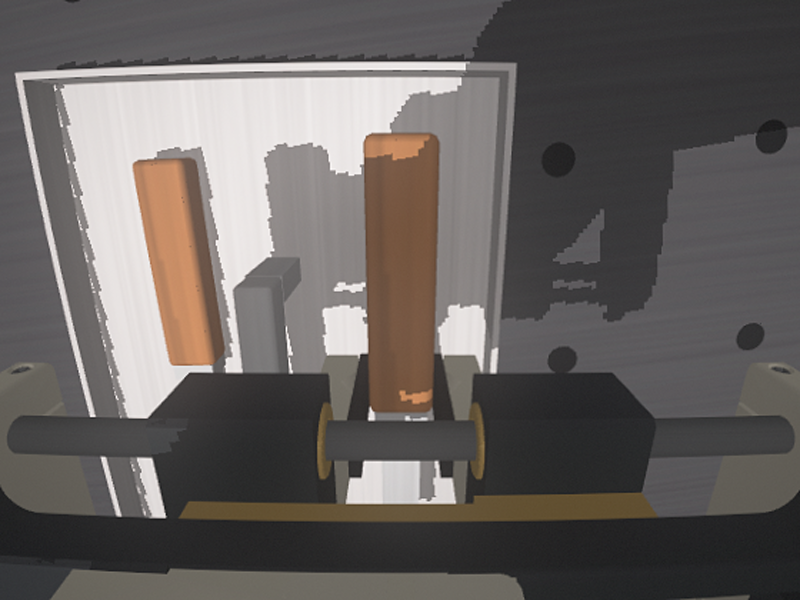

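The wrist view shows the file over the left lane, parallel to it. The tray's rim corners are at (17,74) and (516,64), and the bar's near end is around (245-300,260-290).

```bash
python3 - <<'E'
from h import *
import pickle
c=pickle.load(open("w5.pkl","rb"));s=get_state()
def W(U,V,z=None): return world(c,(U+.5)*.7-.5,(V+.5)*.7-.5,z)
A=W(16,74,.022);B=W(517,64,.022)
y=np.arctan2(*(B-A)[[1,0]])-np.pi/2;print("yaw",np.degrees(y),"w",np.linalg.norm(A-B))
ang=lambda a,b:np.degrees(np.arctan2(*(b-a)[[1,0]]));print("left edge",ang(A,W(92,400,.022)))
R=np.array([[np.cos(y),np.sin(y)],[-np.sin(y),np.cos(y)]]);C=(A+B)[:2]/2+R.T@[.14,0];print("centre",C)
e=W(402,135,.069);e2=W(402,390,.069);print("held z",W(402,250)[2],"end",R@(e[:2]-C),"fwd",R@(e2[:2]-C),"tcp",R@(s["tcp_pos"][:2]-C))
print("stored end",R@(W(167,160,.021)[:2]-C),R@(W(196,363,.021)[:2]-C),"bar end",R@(W(260,287,.055)[:2]-C),W(260,300))
E
```

```text
yaw -7.131434901175854 w 0.20824096294009226
left edge -6.02715799383953
centre [ 0.52577139 -0.19379201]
held z 0.07449983834860677 end [-0.11105295  0.05784671] fwd [-0.01998076  0.05790889] tcp [-0.02235816  0.05766599]
stored end [-0.10319354 -0.04309854] [-0.00707464 -0.04331959] bar end [-0.05636879  0.0034419 ] [ 0.47560893 -0.18476451  0.05434988]
```

>>> apply_moves([
  [0,0,0,0.01,0,0,0],
  [0,0,0,0.012,0,0,0],
  [0,0,0,0.01,0,0,0],
  [0,0,0,0.008,0,0,0],
  [0,0,0,0.005,0,0,0],
  [0,0,0,0.003,0,0,0],
  [0,0,0,0.001,0,0,0],
  [0,0,0,0.001,0,0,0],
  [0,0,0,0.001,0,0,0],
  [0,0,0,0,0,0,0],
  [0,0,0,0,0,0,0],
])

```text
time_s: 13.15
tcp_pos: [0.5117, -0.1338, -0.0045]
eef_rot: [180.0, 0.0, 172.9]
contact_force: [-0.8, 0.2, -0.5]
gripper_width: 0.024
gripper_force: 25.0
```

>>> apply_moves([
  [0,0,0,0.001,0,0,0],
  [0,0,0,0.001,0,0,0],
  [0,0,0,0,0,0,0],
  [0,0,0,0,0,0,0],
])

```text
time_s: 13.48
tcp_pos: [0.5114, -0.1338, -0.0068]
eef_rot: [-180.0, -0.0, 172.9]
contact_force: [0.2, -0.1, -0.9]
gripper_width: 0.0235
gripper_force: 25.0
```

>>> apply_moves([
  [0,0,0,0.001,0,0,0],
  [0,0,0,0.001,0,0,0],
  [0,0,0,0,0,0,0],
  [0,0,0,0,0,0,0],
])

```text
time_s: 13.82
tcp_pos: [0.5114, -0.1338, -0.0088]
eef_rot: [-180.0, -0.0, 172.9]
contact_force: [0.1, -0.1, -0.8]
gripper_width: 0.0237
gripper_force: 25.0
```

>>> apply_moves([
  [0,0,0,0.001,0,0,0],
  [0,0,0,0,0,0,0],
  [0,0,0,0,0,0,0],
])

```text
time_s: 14.07
tcp_pos: [0.5114, -0.1338, -0.0098]
eef_rot: [-180.0, -0.0, 172.9]
contact_force: [-0.8, 0.2, -1.9]
gripper_width: 0.024
gripper_force: 25.0
```

>>> apply_moves([
  [0,0,0,0.001,0,0,0],
  [0,0,0,0,0,0,0],
  [0,0,0,0,0,0,0],
])

```text
time_s: 14.32
tcp_pos: [0.5116, -0.1338, -0.0106]
eef_rot: [-180.0, 0.0, 173.0]
contact_force: [-1.0, 1.2, 1.2]
gripper_width: 0.024
gripper_force: 25.0
```

>>> apply_moves([
  [0,0,0,0.0005,0,0,0],
  [0,0,0,0,0,0,0],
  [0,0,0,0,0,0,0],
])

```text
time_s: 14.57
tcp_pos: [0.5116, -0.1338, -0.0106]
eef_rot: [-180.0, 0.0, 173.0]
contact_force: [-2.9, 0.6, 7.0]
gripper_width: 0.0237
gripper_force: 25.0
```

Contact with the tray floor. Releasing gently with a partial opening.

>>> apply_moves([
  [0.45,0,0,0,0,0,0],
  [0.45,0,0,0,0,0,0],
  [0.45,0,0,0,0,0,0],
  [0.45,0,0,0,0,0,0],
  [0.45,0,0,0,0,0,0],
  [0.45,0,0,0,0,0,0],
  [0.45,0,0,-0.005,0,0,0],
  [0.45,0,0,-0.015,0,0,0],
  [0.45,0,0,-0.03,0,0,0],
  [0.45,0,0,-0.03,0,0,0],
  [0.45,0,0,-0.03,0,0,0],
  [0.45,0,0,-0.03,0,0,0],
  [0.45,0,0,-0.02,0,0,0],
  [0.45,0,0,0,0,0,0],
])

```text
time_s: 15.73
tcp_pos: [0.5142, -0.134, 0.1541]
eef_rot: [180.0, 0.5, 173.0]
contact_force: [0.5, -0.3, 0.1]
gripper_width: 0.0392
gripper_force: 0.0
```

```bash
python3 - <<'E'
from h import *
import pickle
s=get_state();print(s["time_s"],s["tcp_pos"],s["eef_rot"],s["gripper_width"])
c=capture("wrist");pickle.dump(c,open("w6.pkl","wb"))
cv2.imwrite("pics/w6.png",cv2.resize(c["frame"],(800,600),interpolation=cv2.INTER_CUBIC)[:,:,::-1])
E
```

```text
15.7333 [ 0.51418741 -0.13403274  0.15410598] [179.96615064   0.46585558 172.98875545] 0.03916635334448349
```

View pics/w6.png

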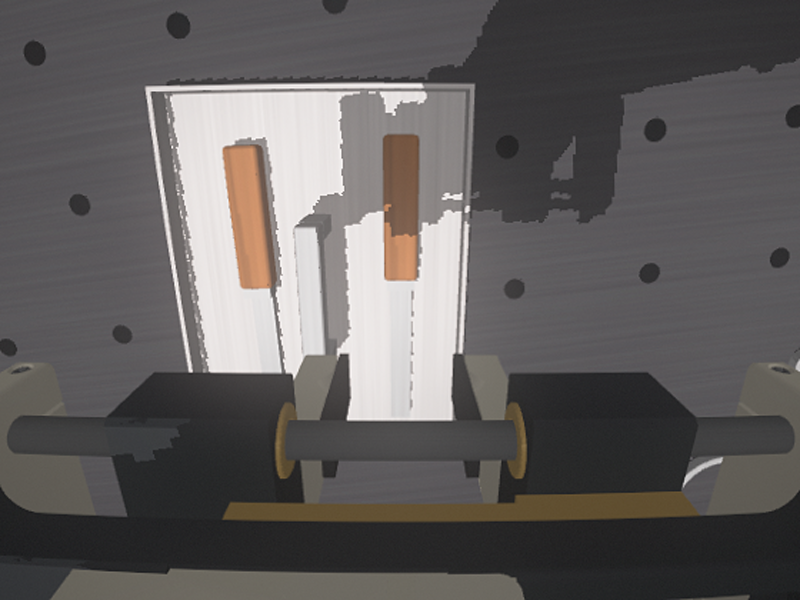

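The file lies flat in the left lane, with its handle from (401,135) to (401,280), parallel to the stored file. The bar's near end is at (307,227), and the tray corners are at (147,88) and (473,85).

```bash
python3 - <<'E'
from h import *
import pickle
c=pickle.load(open("w6.pkl","rb"));s=get_state()
def W(U,V,z=None): return world(c,(U+.5)*.7-.5,(V+.5)*.7-.5,z)
A=W(146,87,.022);B=W(474,84.5,.022)
y=np.arctan2(*(B-A)[[1,0]])-np.pi/2;R=np.array([[np.cos(y),np.sin(y)],[-np.sin(y),np.cos(y)]]);C=(A+B)[:2]/2+R.T@[.14,0]
print("yaw",np.degrees(y),"w",np.linalg.norm(A-B),"C",C)
P=[]
for v in range(140,250):
    for u in range(195,240):
        p=world(c,u,v)
        if .048<p[2]<.062: P.append(p)
P=np.array(P);r=cv2.minAreaRect(P[:,:2].astype(np.float32)*1000);print(len(P),P.mean(0),r)
Q=(P[:,:2]-C)@R.T;print("bar in tray frame x",Q[:,0].min(),Q[:,0].max(),"y",np.percentile(Q[:,1],[2,50,98]))
g=R@(s["tcp_pos"][:2]-C);print("tcp in tray",g)
e=W(401,135,.021);j=W(401,280,.021);print("file end",R@(e[:2]-C),"joint",R@(j[:2]-C))
E
```

```text
yaw -7.262726928292741 w 0.20805321313655517 C [ 0.5255134 -0.1945718]
1644 [ 0.51132103 -0.19211527  0.05331824] ((513.8627319335938, -193.001708984375), (16.416635513305664, 88.11894989013672), 82.7547607421875)
bar in tray frame x -0.055813562379720696 0.03230576760866818 y [-0.00744658  0.00073904  0.00808528]
tcp in tray [-0.02010631  0.05873562]
file end [-0.1094004   0.05843248] joint [-0.01173332  0.0587855 ]
```

>>> apply_moves([
  [0.45,-0.003,-0.0096,0,0,0,0.003],
  [0.45,-0.0036,-0.0096,0,0,0,0],
  [0.45,-0.0036,-0.0096,0,0,0,0],
  [0.45,-0.0036,-0.0096,0,0,0,0],
  [0.45,-0.0036,-0.0097,0,0,0,0],
  [0.45,-0.0036,-0.0097,0,0,0,0],
  [0.45,0,0,0.02,0,0,0],
  [0.45,0,0,0.02,0,0,0],
  [0.45,0,0,0.02,0,0,0],
  [0.45,0,0,0.01,0,0,0],
  [0.45,0,0,0,0,0,0],
  [0.45,0,0,0,0,0,0],
  [0.45,0,0,0,0,0,0],
])

```text
time_s: 16.87
tcp_pos: [0.5258, -0.1941, 0.0797]
eef_rot: [-180.0, 0.1, 172.7]
contact_force: [0.1, -0.6, 1.0]
gripper_width: 0.0393
gripper_force: 0.0
```

```bash
python3 - <<'E'
from h import *
import pickle
s=get_state();print(s["time_s"],s["tcp_pos"],s["eef_rot"],s["gripper_width"])
c=capture("wrist");pickle.dump(c,open("w7.pkl","wb"))
P=[]
for v in range(100,420):
    for u in range(230,330):
        p=world(c,u,v)
        if .045<p[2]<.062: P.append(p)
P=np.array(P);r=cv2.minAreaRect(P[:,:2].astype(np.float32)*1000);print(len(P),P.mean(0),r,cv2.boxPoints(r))
cv2.imwrite("pics/w7.png",cv2.resize(c["frame"],(800,600),interpolation=cv2.INTER_CUBIC)[:,:,::-1])
E
```

```text
16.8667 [ 0.52581831 -0.19414231  0.07973868] [-1.79984399e+02  7.02545793e-02  1.72689046e+02] 0.039257698930196656
3377 [ 0.51851507 -0.19355398  0.05339257] ((523.4706420898438, -194.1939239501953), (16.017257690429688, 107.22512817382812), 82.81340789794922) [[ 469.27737 -195.43265]
 [ 575.66016 -208.84662]
 [ 577.66394 -192.9552 ]
 [ 471.28113 -179.54123]]
```

View pics/w7.png

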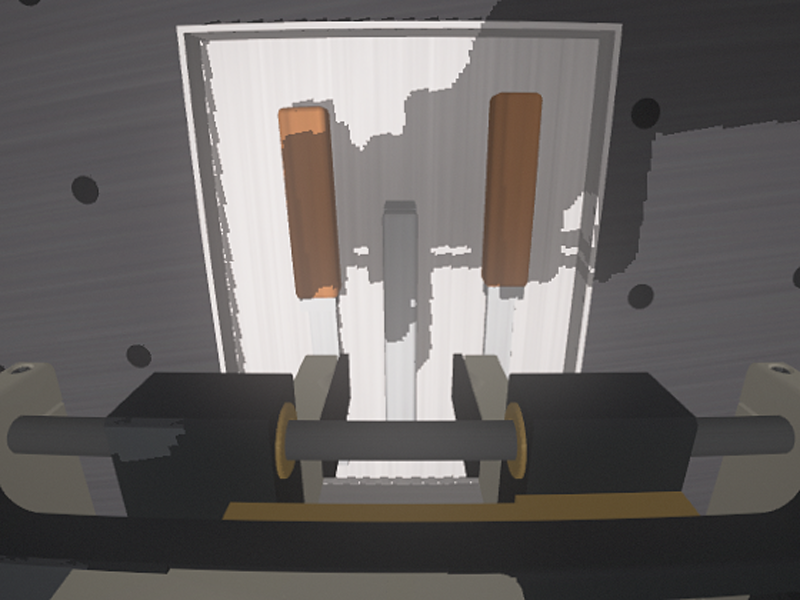

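The fingers straddle the bar, which is centred at column 401, and both files lie straight in their lanes. Descending and gripping.

>>> apply_moves([
  [0.45,0,0,0.01,0,0,0],
  [0.45,0,0,0.015,0,0,0],
  [0.45,0,0,0.015,0,0,0],
  [0.45,0,0,0.01,0,0,0],
  [0.45,0,0,0.01,0,0,0],
  [0.45,0,0,0.006,0,0,0],
  [0.45,0,0,0.004,0,0,0],
  [0.45,0,0,0,0,0,0],
  [0.45,0,0,0,0,0,0],
])

```text
time_s: 17.67
tcp_pos: [0.5252, -0.1938, 0.0089]
eef_rot: [-180.0, 0.0, 172.7]
contact_force: [0.1, -0.6, 0.7]
gripper_width: 0.0394
gripper_force: 0.0
```

>>> apply_moves([
  [0,0,0,0,0,0,0],
  [0,0,0,0,0,0,0],
  [0,0,0,0,0,0,0],
  [0,0,0,0,0,0,0],
  [0,0,0,0,0,0,0],
  [0,0,0,0,0,0,0],
  [0,0,0,0,0,0,0],
  [0,0,0,0,0,0,0],
], newtons=60)

```text
time_s: 18.33
tcp_pos: [0.5251, -0.1939, 0.0091]
eef_rot: [-180.0, 0.0, 172.7]
contact_force: [-1.0, 1.2, 5.2]
gripper_width: 0.0152
gripper_force: 60.0
```

Bar gripped at 15–16 mm. Lifting gently by about 13 cm.

>>> apply_moves([
  [0,0,0,-0.002,0,0,0],
  [0,0,0,-0.004,0,0,0],
  [0,0,0,-0.006,0,0,0],
  [0,0,0,-0.008,0,0,0],
  [0,0,0,-0.01,0,0,0],
  [0,0,0,-0.01,0,0,0],
  [0,0,0,-0.01,0,0,0],
  [0,0,0,-0.01,0,0,0],
  [0,0,0,-0.01,0,0,0],
  [0,0,0,-0.01,0,0,0],
  [0,0,0,-0.01,0,0,0],
  [0,0,0,-0.01,0,0,0],
  [0,0,0,-0.01,0,0,0],
  [0,0,0,-0.008,0,0,0],
  [0,0,0,-0.006,0,0,0],
  [0,0,0,-0.004,0,0,0],
  [0,0,0,-0.002,0,0,0],
  [0,0,0,0,0,0,0],
  [0,0,0,0,0,0,0],
  [0,0,0,0,0,0,0],
])

```text
time_s: 20.0
tcp_pos: [0.5246, -0.1937, 0.1382]
eef_rot: [180.0, -0.1, 172.7]
contact_force: [0.3, 0.7, -7.1]
gripper_width: 0.0152
gripper_force: 60.0
```

>>> apply_moves([
  [0,0,0,0,0,0,0],
  [0,0,0,0,0,0,0],
  [0,0,0,0,0,0,0],
  [0,0,0,0,0,0,0],
  [0,0,0,0,0,0,0],
  [0,0,0,0,0,0,0],
])

```text
time_s: 20.5
tcp_pos: [0.525, -0.1938, 0.1388]
eef_rot: [-180.0, 0.0, 172.7]
contact_force: [-0.0, 0.0, -5.4]
gripper_width: 0.0155
gripper_force: 60.0
```

```bash
python3 - <<'E'
from h import *
s=get_state();print(s["time_s"],s["tcp_pos"],s["eef_rot"],s["gripper_width"],s["contact_force"],s["qd"])
c=capture("wrist");t=capture("scene")
# plane of tray from rim/floor points seen in the wrist view
P=np.array([world(c,u,v) for v in range(20,240,3) for u in range(100,460,3)])
P=P[(P[:,2]>.08)&(P[:,2]<.2)]
z=np.round(P[:,2],3);h,e=np.histogram(P[:,2],30);k=h.argmax();F=P[abs(P[:,2]-e[k])<.008]
A=np.c_[F[:,:2],np.ones(len(F))];co,*_=np.linalg.lstsq(A,F[:,2],rcond=None);print("mode z",e[k],"slopes",co[:2],len(F))
im=np.hstack([cv2.resize(c["frame"],(400,300)),cv2.resize(t["frame"][60:340,60:434],(400,300))]);cv2.imwrite("pics/f.png",im[:,:,::-1])
E
```

```text
20.5 [ 0.52497748 -0.19381346  0.13875221] [-1.79999105e+02  5.60778519e-04  1.72672803e+02] 0.015492341097648932 [-0.04532688  0.04716579 -5.37856247] [-0.04494435 -0.00912287 -0.01203603  0.01296383  0.01039703  0.01504512]
mode z 0.13068451486563745 slopes [ 0.00181578 -0.00043923] 6439
```

View pics/f.png

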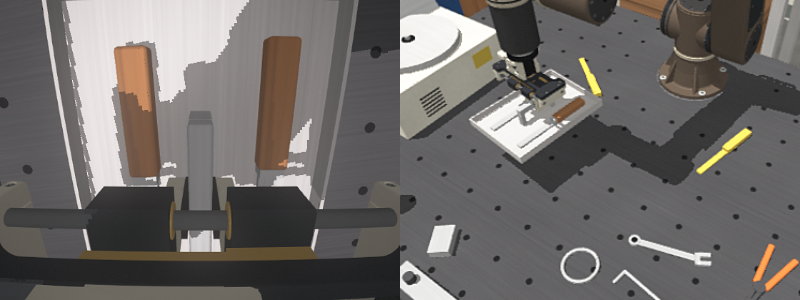

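The tray hangs level at about 13 cm, both files are flat in their lanes, and the bystanders are untouched. Handing in.

```bash
python3 -c "
from plant import close_job
print(close_job())"
```

```text
the job is handed in; nothing more can be done
None
```

I laid the loose file in the tray's empty lane, then lifted the tray by its handle and handed the job in with it held level and still about 13 cm up; both files are flat in their lanes, the bystanders looked unmoved, and no verdict came back.

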